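# Unscrew the red sample canister's cap

### The arm

A 6-joint arm with a two-finger parallel gripper is mounted at the origin on a cart in front of the work surface, level with it; the furniture and walls round the work are solid. World frame = base frame: x ahead of the robot, y to its left, z up, the work surface at z = 0. Lengths are in m, angles in rad, forces in N, time in s.
With the tool pointing down it reaches from about 0.3 to 0.775 m from the base axis. Payload 14.6 kg.
Tool frame: the origin (TCP) lies on the front face of the gripper's body, between the roots of the fingers; the fingertips stand 73 mm ahead of it and the grasp point (between the pads) lies 54 mm ahead of it; z points along the fingers, x is the direction in which the jaws open and shut, and the axes are right-handed (so a half turn about z gives the same grasp; the last joint's range is limited). The gripper opens to 85 mm and grips with 20 to 120 N. Pads are 22 mm wide; open, the fingers measure 114 mm over their backs; the gripper's body (76 mm by 85 mm) begins 54 mm behind the grasp point. The pads swing forward as they close: fully open they stand 13 mm farther back than shut.
Start: joints at [-1.275, 0.3, 1.521, -0, 1.321, -0.067], TCP at [0.195, -0.514, 0.304] pointing down, gripper open.
Joint ranges: [-3.03, 3.03], [-0.79, 2.21], [0.23, 2.52], [-1.04, 4.18], [0, 3.07], [-2.55, 2.55]. Speed limits (rad/s): [2.22, 2.22, 2.57, 3.14, 3.14, 3.14].

### API

Orientations are given as a rotation vector (axis times angle).
In Python, from workcell import bot, grab_frame, camera_params, sign_off, spotter gives the robot as it stands.
- The arm moves only by the tool step_arm, never from a script. Its argument "series" is a list of rows, each an object of numbers: "rx", "ry", "rz": the turn, a rotation vector about the tool's x, y, z in units of 5 degrees (1.0 is 5 degrees); "x", "y", "z": the shift along the tool's x, y, z in cm; "jaw": the gripper command: -1 is shut, 1 is fully open, values between are in proportion. A call has exactly 5 rows; each row shifts and turns the pose as measured when the row begins, along the tool's axes as they then stand; what a row does not reach is not made up. A row lasts 1/10 s, in which the tool goes at most 50 mm and 8.59 degrees, less where a joint would pass 70% of its speed; a pose out of reach is approached as far as the arm can. A call is refused whole if a number of a shift passes 5 or a number of a turn 1, either way. A call with a gripper value outside its range is refused whole. The fingers move at their own pace and stop on an object; the grip force is fixed at half the most. Time passes only in rows, so rows that do not move let the fingers close, or fill a call up. It gives the time, the measured TCP pose, the force and the opening at its end, in the units of the state.
- bot.get_obs(): the state, without advancing time (a new reading comes with each control period).
- grab_frame(name): name is "scene" or "top"; returns the picture (480x640x3 uint8, red, green, blue); there is no depth.
- camera_params(name): a dict with "fx", "fy", "cx", "cy" (pixels), "world_from_camera" (4x4, takes a point from camera to world coordinates). Camera axes: x right, y up, looking along -z (the intrinsics and any distortion apply to the point x, -y, -z); pixel columns grow to the right and rows downward; lengths in m; the calibration is good to about 2 mm. A picture is of the moment at which its call begins. camera_params takes no time and is no camera call.
- sign_off(): hands the job in, once; it reports no verdict.
Trained networks look in the newest picture that a camera, given by its name, has taken for a name from the list of things; names that differ only in an ending like _2 or _b are one class to them, and where a whole thing is asked for, a point or a joint stands for the part that bears it (a point fixed in the world has none). Each returns a list of dicts, best first, with "confidence" (0 to 1); they miss things now and then, are a little off and sometimes report something else, mostly with a low value. They report only what shows in the picture. A call takes as long as a camera call. They do not tell look-alikes from the thing itself.
- spotter.boxes_of(camera, thing): "extent" ([left, top, width, height] in pixels, round what is visible of it).
- spotter.outline_of(camera, thing): "pixels" (480x640 bool, what is visible of it) and "extent" ([left, top, width, height] in pixels, round what is visible of it).
The state is a dict: "time_s": time; "joints": joint angles; "qd": joint speeds; "tau": joint torques, N m; "eef_pos": TCP position; "ee_rot": TCP orientation; "contact_force": force on the tool from outside, world axes, zero at the start; "ft_torque": the same for the moment, N m; "width": finger opening in m.
Only numpy, scipy, OpenCV 4.12 (cv2) and the standard library are available. Lean on these libraries where they do the work, as an engineer would, in place of code of your own. Each camera call takes 0.05 s, during which the arm holds its last target. There are 200 camera calls.

### The job

Unscrew the red cap from its steel canister: turn it counter-clockwise (seen from above) by its grip bar until the bar lines up with the green marks, then lift it straight off and set it down gently in the empty white enamel tray, right way up. Leave the blue-capped canister closed.

Things in the scene. Friction and masses are not known exactly. Their poses are not given: they have to be found in the camera images.
- red_cap: Red screw cap, 60 g, closed on the red-banded canister. Skirt 56 mm across, 24 mm high; above it a grip bar 50 long, 14 wide, 22 high (24 to 46 mm above the underside). Origin: centre of underside; x along the bar, z up; same after a half turn. It rests loosely on the neck (play 3 mm up, 2.5 mm sideways), turns easily at constant height without rising, and stays where it is left.
- red_canister: Fixed steel canister, red band, foot 86 mm across, shoulder at 82, neck top at 104 mm. Origin: centre of underside, z up. Closed: cap's underside 84 mm above it, bar along this x (black marks). Open: bar 75 degrees counter-clockwise from above (green marks); at 60 to 95 the thread is free and the cap lifts off. Solid stops just clockwise of closed and at about 100 degrees.
- enamel_tray: White enamel tray with a blue rim, empty, fixed, 207 mm (its x) by 271 mm (its y), 45 mm high with sloping walls. Origin: centre of its underside; z up; the floor inside, about 150 by 210 mm, lies 3 to 5 mm above it.
- blue_bar_end (a point): Top of one end of the blue cap's grip bar. The blue cap is the same as the red one and closed in the same way on an identical fixed canister with a blue band; this point lies 25 mm from the cap's axis along the bar (the axis is 25 mm back along this point's own x) and 46 mm above the cap's underside. It must stay where it is.
Not all that is in view belongs to the job. Leave any pink or yellow look-alike of the red_canister alone.

How it is judged:
On the way, in this order (a step that is already met when the one before it is completed fails the run):
1. the red cap is turned at least 52 degrees counter-clockwise while still seated on its canister (angle between the x axis of red_cap and the x axis of red_canister, either way round above 0.9 rad and z of red_cap in the frame of red_canister below 0.095 m and horizontal distance between red_cap and red_canister below 0.01 m), for 0.1 s.
2. the red cap is lifted clear of the neck (z of red_cap in the frame of red_canister above 0.115 m), for 0.1 s.
At the end, for the whole second after the job is handed in: The red cap stands right way up (within 11 degrees) and at rest on the floor of the enamel tray: underside less than 16 mm above the tray's, centre within 85 mm (tray x) and 115 mm (tray y) of its middle. The blue cap is still closed, its bar's end moved less than 10 mm (x of red_cap in the frame of enamel_tray between -0.085 and 0.085 m and y of red_cap in the frame of enamel_tray between -0.115 and 0.115 m and z of red_cap in the frame of enamel_tray below 0.016 m and angle between red_cap's own z axis and vertical below 0.2 rad and linear speed of red_cap below 0.02 m/s and distance of blue_bar_end from where it was at the start of the episode below 0.01 m); the robot touches nothing.
It fails at once if the red cap is dropped: it falls freely faster than 0.75 m/s (a drop of about 3 cm) (linear speed of red_cap above 0.75 m/s and contact force between the fingers and red_cap below 0.05 N).
It fails at once if the blue cap is turned or moved: the end of its grip bar moves by more than 10 mm (distance of blue_bar_end from where it was at the start of the episode above 0.01 m).
It also fails if it takes over 48 s, if anything falls off the work surface, if the arm or the gripper's body presses on something with over 40 N, if the wrist force passes 120 N, or if a joint passes its speed limit or range.

## Working session

There is one attempt and no reset: what is moved stays moved. The work goes in short steps, Python scripts to look and compute and a tool call to move; the robot and the scene stay as the last step left them, time stands still between calls to the robot, and variables do not carry over. Pictures are saved under pics/ and viewed, about 8 in all and at most 12, crops included, and the job is handed in when it is done.

Besides the shell and the picture viewer there is one more tool, called after "Emit:" by a JSON object that holds its "name" and its "arguments". step_arm: Moves the arm, as the interface text tells. Its arguments: {"type":"object","properties":{"series":{"type":"array","items":{"type":"object","properties":{"rx":{"type":"number"},"ry":{"type":"number"},"rz":{"type":"number"},"x":{"type":"number"},"y":{"type":"number"},"z":{"type":"number"},"jaw":{"type":"number"}}}}},"required":["series"]}

```bash
mkdir -p pics; python3 - <<'E'
from workcell import bot, grab_frame, camera_params, spotter
import cv2, numpy as np
for c in ["scene","top"]:
    im=grab_frame(c); cv2.imwrite(f"pics/{c}0.png",im[:,:,::-1])
    p=camera_params(c); print(c,p)
    for t in ["red_cap","red_canister","enamel_tray","blue_bar_end"]:
        print(t,[(round(d["confidence"],2),d["extent"]) for d in spotter.boxes_of(c,t)])
print(bot.get_obs())
E
```

```text
scene {'fx': 515.2335923714927, 'fy': 515.2335923714927, 'cx': 315.35754932260085, 'cy': 241.50908300349508, 'world_from_camera': array([[-0.66382386,  0.51491638, -0.54240115, -0.01783434],
       [-0.74772238, -0.47224203,  0.46679621,  0.61538389],
       [-0.01578361,  0.71543594,  0.69850003,  0.78099184],
       [ 0.        ,  0.        ,  0.        ,  1.        ]])}
red_cap [(0.63, [236.2, 274.7, 34.4, 31.8])]
red_canister [(0.75, [196.5, 239.2, 47.0, 62.7]), (0.67, [233.8, 283.6, 51.9, 58.1]), (0.65, [165.0, 333.8, 61.7, 70.5]), (0.61, [395.5, 224.1, 44.0, 60.6])]
enamel_tray [(0.9, [326.0, 148.1, 133.8, 83.3])]
blue_bar_end [(0.86, [320.4, 216.4, 32.6, 32.7]), (0.17, [233.9, 286.6, 50.3, 56.3])]
top {'fx': 454.13444623659103, 'fy': 454.13444623659103, 'cx': 322.20745248290746, 'cy': 238.94364293710873, 'world_from_camera': array([[-0.02820981,  0.9969449 , -0.07283599,  0.43015869],
       [-0.9995739 , -0.02868058, -0.00542543,  0.13873794],
       [-0.00749783,  0.0726519 ,  0.99732918,  0.98644944],
       [ 0.        ,  0.        ,  0.        ,  1.        ]])}
red_cap [(
[... 243 characters left out ...]
blue_bar_end [(0.77, [318.4, 223.7, 32.8, 26.6])]
{'time_s': 0.5, 'joints': array([-1.27457231e+00,  2.99913771e-01,  1.52104526e+00, -3.80610774e-05,
        1.32071626e+00, -6.66131054e-02]), 'qd': array([-0.00207894, -0.00140711, -0.00187108, -0.00202111,  0.00033579,
        0.00134798]), 'tau': array([ 6.77433545e-04, -5.43024731e+01, -3.61794949e+01, -3.76725279e-05,
        8.51303957e-04, -3.32212380e-06]), 'eef_pos': array([ 0.19518748, -0.51417269,  0.30385386]), 'ee_rot': array([-2.58577838e+00,  1.78415622e+00,  1.37694101e-04]), 'contact_force': array([0.06718305, 0.33685104, 0.40046795]), 'ft_torque': array([-0.01631834, -0.02667074, -0.04098317]), 'width': 0.08534124564128345}
```

View pics/scene0.png

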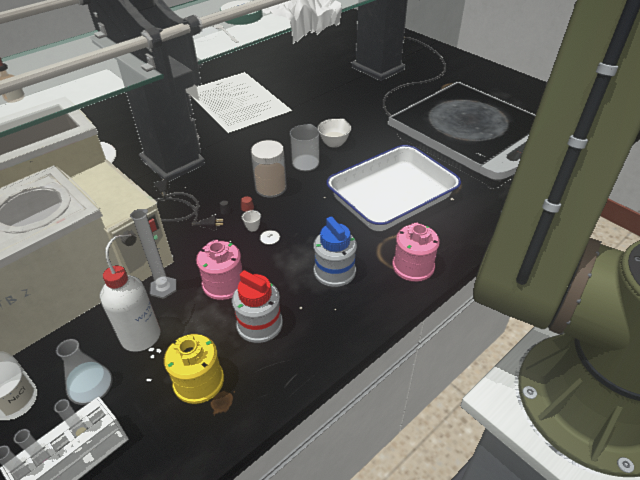

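View pics/top0.png

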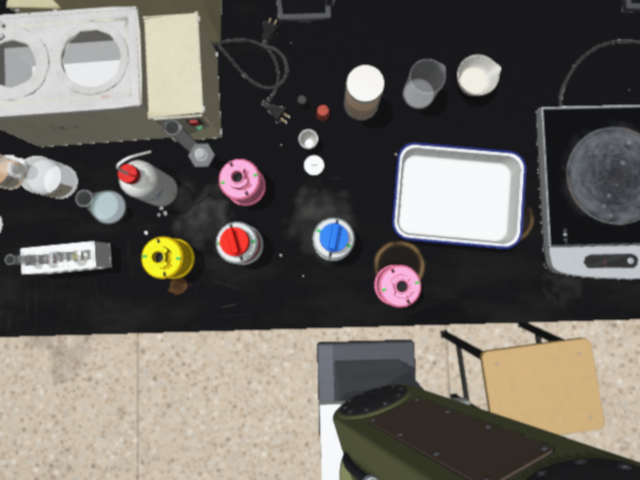

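The scene view has the red cap at about (255,290), blue at (336,236) and the tray at (393,187). In the top view they are at (235,241), (334,238) and (460,196). Next I localise them and take a close crop of the red cap.

```bash
cat >h.py <<'E'
import numpy as np, cv2
from workcell import camera_params
def proj(c,P):
    p=camera_params(c); T=np.linalg.inv(p["world_from_camera"]); P=np.atleast_2d(P)
    q=P@T[:3,:3].T+T[:3,3]
    return np.c_[p["cx"]+p["fx"]*q[:,0]/-q[:,2], p["cy"]-p["fy"]*q[:,1]/-q[:,2]]
def ray(c,u,v,z):
    p=camera_params(c); W=p["world_from_camera"]
    d=W[:3,:3]@np.array([(u-p["cx"])/p["fx"],-(v-p["cy"])/p["fy"],-1]); o=W[:3,3]
    return o+d*(z-o[2])/d[2]
E
python3 - <<'E'
from h import *
from scipy.optimize import least_squares
im={c:cv2.imread(f"pics/{c}0.png") for c in("scene","top")}
def blob(c,kind,box):
    x,y,w,h=box; hsv=cv2.cvtColor(im[c],cv2.COLOR_BGR2HSV); H,S,V=cv2.split(hsv)
    m=(((H<8)|(H>172)) if kind=="red" else ((H>100)&(H<125)))&(S>170)&(V>60)
    k=np.zeros_like(m); k[y:y+h,x:x+w]=1; m=(m&k).astype(np.uint8)
    n,l,s,ce=cv2.connectedComponentsWithStats(m); i=1+np.argmax(s[1:,4]); return l==i
boxes={"red":{"scene":(225,260,60,48),"top":(212,216,55,55)},"blue":{"scene":(310,205,50,48),"top":(305,210,55,55)}}
t=np.linspace(0,2*np.pi,40)[:,None]
circ=np.c_[np.cos(t),np.sin(t),0*t]
def pts(x,y,a,z0=.084):
    c,s=np.cos(a),np.sin(a); R=np.array([[c,-s,0],[s,c,0],[0,0,1]])
    bar=np.array([[i*.025,j*.007,z] for i in(-1,1) for j in(-1,1) for z in(.024,.046)])
    return np.r_[circ*.028,circ*.028+[0,0,.024],bar]@R.T+[x,y,z0]
def render(c,P):
    m=np.zeros((480*4,640*4),np.uint8); q=(proj(c,P)*4+2)
    for g in(q[:80],q[80:]): cv2.fillConvexPoly(m,cv2.convexHull(g.astype(np.int32)),1)
    return cv2.resize(m.astype(np.float32),(640,480),interpolation=cv2.INTER_AREA)
for k in boxes:
    B={c:blob(c,k,boxes[k][c]) for c in im}
    u=np.argwhere(B["top"]).mean(0)[::-1]; p0=ray("top",*u,.115)
    def cost(v): return sum(np.abs(render(c,pts(*v))-B[c]).sum() for c in im)
    from scipy.optimize import minimize
    res=[]
    for a in np.arange(0,np.pi,np.pi/12):
        r=minimize(cost,[p0[0],p0[1],a],method="Nelder-Mead",options=dict(initial_simplex=np.array([[p0[0],p0[1],a],[p0[0]+.006,p0[1],a],[p0[0],p0[1]+.006,a],[p0[0],p0[1],a+.2]])))
        res.append((r.fun,*r.x))
    res.sort(); print(k,p0,B["top"].sum(),B["scene"].sum(),*[np.round(r,4) for r in res[:4]],sep="\n")
    if k=="red" or 1:
        v=res[0][1:]; out=[]
        for c in("top","scene"):
            x,y,w,h=boxes[k][c]; s=7
            cr=cv2.resize(im[c][y-8:y+52,x-4:x+56],None,fx=s,fy=s,interpolation=cv2.INTER_CUBIC)[:400,:400].copy()
            q=((proj(c,pts(*v))-[x-4,y-8]+.5)*s)
            if 1:
                for a in q[80:]: cv2.circle(cr,tuple(int(i) for i in a),3,(0,255,0),-1)
                for a in q[40:80:2]: cv2.circle(cr,tuple(int(i) for i in a),1,(255,255,0),-1)
            out.append(cr)
        cv2.imwrite(f"pics/{k}fit.png",np.hstack(out))
# tray: rim at z=.045
hsv=cv2.cvtColor(im["top"],cv2.COLOR_BGR2HSV); m=((hsv[...,2]>170)&(hsv[...,1]<60)).astype(np.uint8); k=np.zeros_like(m);k[130:260,380:535]=1
r=cv2.minAreaRect(np.argwhere(m*k)[:,::-1].astype(np.float32)); print(r,ray("top",*r[0],.04))
E
```

```text
red
[0.49416523 0.31288962 0.115     ]
608
887
[220.4375   0.4966   0.3153   0.4216]
[220.8125   0.496    0.316    0.3168]
[221.375    0.4964   0.3156   0.3454]
[2.219375e+02 4.959000e-01 3.163000e-01 1.914000e-01]Traceback (most recent call last):
  File "<stdin>", line 27, in <module>
    res = _minimize_neldermead(fun, x0, args, callback, bounds=bounds,
                               **options)
    fxr = func(xr)
    fx = function(np.copy(x), *(wrapper_args + args))
  File "<stdin>", line 23, in cost
  File "<stdin>", line 23, in <genexpr>
  File "<stdin>", line 17, in render
  File "h.py", line 4, in proj
    p=camera_params(c); T=np.linalg.inv(p["world_from_camera"]); P=np.atleast_2d(P)
ValueError: time passes only in moves, steps and waits
```

View pics/redfit.png

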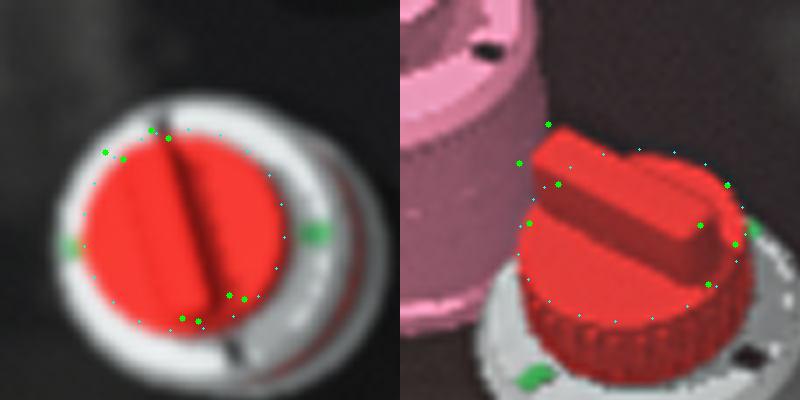

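The bar's top corners in the scene crop read as about (157,127), (133,160), (317,208) and (290,243), and the fitted angle of 0.42 rad is too large. The black marks in the top crop are at (162,122) and (235,352). I refit using those points.

```bash
sed -i 's/^def proj/from functools import lru_cache\ncamera_params=lru_cache(None)(camera_params)\ndef proj/' h.py
python3 - <<'E'
from h import *
im=cv2.imread("pics/top0.png")
s=np.array([[157,127],[133,160],[317,208],[290,243]])/7-.5+[221,252]
w=np.array([ray("scene",*p,.130) for p in s]); print(w.round(4)); print("scene ctr",w.mean(0))
d=w[0]+w[1]-w[2]-w[3]; print("ang",np.arctan2(d[1],d[0]),"len",np.linalg.norm(d)/2)
tp=np.array([187,233])/7-.5+[208,208]; print("top ctr",ray("top",*tp,.106))
b=np.array([ray("top",*(np.array(p)/7-.5+[208,208]),.082) for p in((162,122),(235,352))]); d=b[0]-b[1];print("marks",b.mean(0),np.arctan2(d[1],d[0]))
g=np.array([ray("top",*(np.array(p)/7-.5+[208,208]),.082) for p in((70,248),(316,233))]); d=g[0]-g[1];print("green",g.mean(0),np.arctan2(d[1],d[0]))
print("blue",ray("top",334.5,238.5,.115))
hsv=cv2.cvtColor(im,cv2.COLOR_BGR2HSV); m=((hsv[...,2]>170)&(hsv[...,1]<60)).astype(np.uint8); k=np.zeros_like(m);k[130:260,380:535]=1
r=cv2.minAreaRect(np.argwhere(m*k)[:,::-1].astype(np.float32)); print(r,ray("top",*r[0],.04))
from workcell import bot
from scipy.spatial.transform import Rotation as R
print(R.from_rotvec(bot.get_obs()["ee_rot"]).as_matrix().round(3))
print("pink",[ray("top",*p,.1) for p in((242,182),(399,286))])
E
```

```text
[[0.5201 0.318  0.13  ]
 [0.5151 0.3288 0.13  ]
 [0.4726 0.3051 0.13  ]
 [0.4681 0.3166 0.13  ]]
scene ctr [0.4939805  0.31713255 0.13      ]
ang 0.2588715750315341 len 0.04887195972626409
top ctr [0.49579048 0.31481471 0.106     ]
marks [0.49643056 0.31637005 0.082     ] 0.29135944274416764
green [0.4953834  0.31793369 0.082     ] 1.6030810302970395
blue [0.49397689 0.11981506 0.115     ]
((459.3073425292969, 195.11883544921875), (126.6595230102539, 93.43289947509766), 5.19442892074585) [ 0.58322455 -0.14646689  0.04      ]
[[ 0.355 -0.935 -0.   ]
 [-0.935 -0.355  0.   ]
 [-0.     0.    -1.   ]]
pink [array([0.61233991, 0.29895355, 0.1       ]), array([ 0.39911452, -0.00278314,  0.1       ])]
```

Estimates: cap at (0.495, 0.316), bar at 0.29 rad (the green marks agree), tray centre at (0.583, -0.146). Moving above the cap.

Emit:
{"name": "step_arm", "arguments": {"series": [{"x": -3.6,"y": -3.1,"jaw": 1},{"x": -3.6,"y": -3.1,"jaw": 1},{"x": -3.6,"y": -3.1,"jaw": 1},{"x": -3.6,"y": -3.1,"jaw": 1},{"x": -3.6,"y": -3.1,"jaw": 1}]}}

```text
$.series[0]: bad value
```

Emit:
{"name": "step_arm", "arguments": {"series": [{"x": -3.6,"y": -3.1,"jaw": 1},{"x": -3.6,"y": -3.1,"jaw": 1},{"x": -3.6,"y": -3.1,"jaw": 1},{"x": -3.6,"y": -3.1,"jaw": 1},{"x": -3.6,"y": -3.1,"jaw": 1}]}}

```text
$.series[0]: bad value
```

Emit:
{"name": "step_arm", "arguments": {"series": [{"x": -3.6,"y": -3.1,"jaw": 1},{"x": -3.6,"y": -3.1,"jaw": 1},{"x": -3.6,"y": -3.1,"jaw": 1},{"x": -3.6,"y": -3.1,"jaw": 1},{"jaw": 1}]}}

```text
$.series[0]: bad value
```

Emit:
{"name": "step_arm", "arguments": {"series": [{"x": -3.6,"y": -3.1,"z": 0,"rx": 0,"ry": 0,"rz": 0,"jaw": 1},{"x": -3.6,"y": -3.1,"z": 0,"rx": 0,"ry": 0,"rz": 0,"jaw": 1},{"x": -3.6,"y": -3.1,"z": 0,"rx": 0,"ry": 0,"rz": 0,"jaw": 1},{"x": -3.6,"y": -3.1,"z": 0,"rx": 0,"ry": 0,"rz": 0,"jaw": 1},{"x": -3.6,"y": -3.1,"z": 0,"rx": 0,"ry": 0,"rz": 0,"jaw": 1}]}}

```text
time_s: 1.0
eef_pos: [0.2764, -0.287, 0.3022]
ee_rot: [-2.579, 1.793, 0.002]
contact_force: [1.1, -0.3, 0.5]
width: 0.0853
```

Emit:
{"name": "step_arm", "arguments": {"series": [{"x": -3.6,"y": -3.1,"z": 0,"rx": 0,"ry": 0,"rz": 0,"jaw": 1},{"x": -3.6,"y": -3.1,"z": 0,"rx": 0,"ry": 0,"rz": 0,"jaw": 1},{"x": -3.6,"y": -3.1,"z": 0,"rx": 0,"ry": 0,"rz": 0,"jaw": 1},{"x": -3.6,"y": -3.1,"z": 0,"rx": 0,"ry": 0,"rz": 0,"jaw": 1},{"x": -3.6,"y": -3.1,"z": 0,"rx": 0,"ry": 0,"rz": 0,"jaw": 1}]}}

```text
time_s: 1.5
eef_pos: [0.3597, -0.055, 0.3038]
ee_rot: [-2.576, 1.795, -0.006]
contact_force: [1.3, -0.7, -0.4]
width: 0.0856
```

Emit:
{"name": "step_arm", "arguments": {"series": [{"x": -3.6,"y": -3.1,"z": 0,"rx": 0,"ry": 0,"rz": 0,"jaw": 1},{"x": -3.6,"y": -3.1,"z": 0,"rx": 0,"ry": 0,"rz": 0,"jaw": 1},{"x": -3.6,"y": -3.1,"z": 0,"rx": 0,"ry": 0,"rz": 0,"jaw": 1},{"x": -3.6,"y": -3.1,"z": 0,"rx": 0,"ry": 0,"rz": 0,"jaw": 1},{"x": -1.5,"y": -1.3,"z": 0,"rx": 0,"ry": 0,"rz": 0,"jaw": 1}]}}

```text
time_s: 2.0
eef_pos: [0.4342, 0.1537, 0.3053]
ee_rot: [-2.577, 1.789, -0.012]
contact_force: [0.2, -1.6, -0.2]
width: 0.0854
```

```bash
cat >>h.py <<'E'
from scipy.spatial.transform import Rotation as R
def go(tx,ty,tz,yaw):
    from workcell import bot
    o=bot.get_obs(); M=R.from_rotvec(o["ee_rot"]).as_matrix()
    T=np.array([[np.cos(yaw),np.sin(yaw),0],[np.sin(yaw),-np.cos(yaw),0],[0,0,-1]]).T
    T=np.array([[np.cos(yaw),np.sin(yaw),0],[np.sin(yaw),-np.cos(yaw),0],[0,0,-1]])
    print("t",o["time_s"],"pos",o["eef_pos"].round(4),"w",round(o["width"],4),"F",o["contact_force"].round(1),"j",o["joints"].round(2))
    print("yaw",np.arctan2(M[1,0],M[0,0]).round(3),"cm in tool",(100*M.T@(np.array([tx,ty,tz])-o["eef_pos"])).round(2),
      "turn units",(np.degrees(R.from_matrix(M.T@T).as_rotvec())/5).round(2))
E
python3 -c "
from h import *
go(.495,.316,.20,.29-np.pi/2)"
```

```text
t 2.0 pos [0.4342 0.1537 0.3053] w 0.0854 F [ 0.2 -1.6 -0.2] j [ 0.26  0.09  1.76 -0.    1.28  1.48]
yaw -1.214 cm in tool [-13.12 -11.28  10.57] turn units [-0.09 -0.04  0.77]
```

Emit:
{"name": "step_arm", "arguments": {"series": [{"x": -3.4,"y": -2.9,"z": 0,"rx": 0,"ry": 0,"rz": 0.2,"jaw": 1},{"x": -3.4,"y": -2.9,"z": 0,"rx": 0,"ry": 0,"rz": 0.2,"jaw": 1},{"x": -3.4,"y": -2.9,"z": 0,"rx": 0,"ry": 0,"rz": 0.2,"jaw": 1},{"x": -2.9,"y": -2.6,"z": 2,"rx": 0,"ry": 0,"rz": 0.2,"jaw": 1},{"x": 0,"y": 0,"z": 2,"rx": 0,"ry": 0,"rz": 0,"jaw": 1}]}}

```text
time_s: 2.5
eef_pos: [0.5009, 0.3247, 0.2667]
ee_rot: [-2.509, 1.875, -0.016]
contact_force: [-0.6, -0.3, -0.2]
width: 0.0852
```

```bash
python3 - <<'E'
from h import *
go(.495,.316,.22,.29-np.pi/2)
from workcell import grab_frame
o=[]
for c,(x,y) in dict(top=(190,190),scene=(205,225)).items():
    im=grab_frame(c)[:,:,::-1]; o.append(cv2.resize(im[y:y+100,x:x+100],(400,400),interpolation=cv2.INTER_CUBIC))
cv2.imwrite("pics/near.png",np.hstack(o))
E
```

```text
t 2.5 pos [0.5009 0.3247 0.2667] w 0.0852 F [-0.6 -0.3 -0.2] j [ 0.52  0.43  1.43 -0.01  1.27  1.8 ]
yaw -1.284 cm in tool [0.66 0.87 4.66] turn units [-0.16 -0.02 -0.03]
```

View pics/near.png

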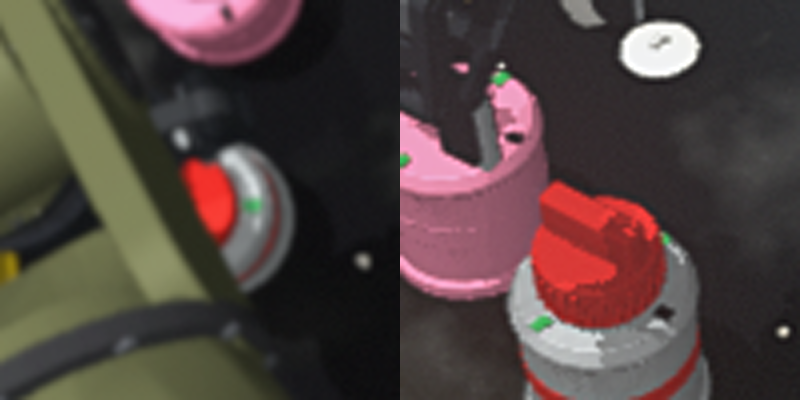

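The arm hides most of the cap in the top view. In the scene view a finger sits just behind the cap, and the estimate looks good. Correcting and descending.

Emit:
{"name": "step_arm", "arguments": {"series": [{"x": 0.7,"y": 0.9,"z": 0,"rx": -0.16,"ry": 0,"rz": 0,"jaw": 1},{"x": 0,"y": 0,"z": 2,"rx": 0,"ry": 0,"rz": 0,"jaw": 1},{"x": 0,"y": 0,"z": 2,"rx": 0,"ry": 0,"rz": 0,"jaw": 1},{"x": 0,"y": 0,"z": 1,"rx": 0,"ry": 0,"rz": 0,"jaw": 1},{"x": 0,"y": 0,"z": 0,"rx": 0,"ry": 0,"rz": 0,"jaw": 1}]}}

```text
time_s: 3.1
eef_pos: [0.4922, 0.3075, 0.2205]
ee_rot: [2.511, -1.884, 0.002]
contact_force: [0.2, -0.5, 0.3]
width: 0.0855
```

```bash
python3 -c "
from h import *
go(.495,.316,.184,.29-np.pi/2)"
```

```text
t 3.1 pos [0.4922 0.3075 0.2205] w 0.0855 F [ 0.2 -0.5  0.3] j [ 0.5   0.45  1.52 -0.    1.17  1.78]
yaw -1.287 cm in tool [-0.74 -0.51  3.65] turn units [ 0.01 -0.03 -0.08]
```

Emit:
{"name": "step_arm", "arguments": {"series": [{"x": -0.7,"y": -0.5,"z": 0,"rx": 0,"ry": 0,"rz": -0.08,"jaw": 1},{"x": 0,"y": 0,"z": 1,"rx": 0,"ry": 0,"rz": 0,"jaw": 1},{"x": 0,"y": 0,"z": 1,"rx": 0,"ry": 0,"rz": 0,"jaw": 1},{"x": 0,"y": 0,"z": 0.8,"rx": 0,"ry": 0,"rz": 0,"jaw": 1},{"x": 0,"y": 0,"z": 0,"rx": 0,"ry": 0,"rz": 0,"jaw": 1}]}}

```text
time_s: 3.6
eef_pos: [0.4958, 0.3159, 0.1936]
ee_rot: [-2.519, 1.876, -0.004]
contact_force: [-0.4, -0.1, 0.2]
width: 0.0856
```

```bash
python3 -c "
from h import *
go(.495,.316,.184,.29-np.pi/2)"
```

```text
t 3.6 pos [0.4958 0.3159 0.1936] w 0.0856 F [-0.4 -0.1  0.2] j [ 0.51  0.49  1.52 -0.    1.12  1.79]
yaw -1.28 cm in tool [-0.03  0.08  0.96] turn units [-0.03 -0.02  0.  ]
```

Emit:
{"name": "step_arm", "arguments": {"series": [{"x": 0,"y": 0.1,"z": 0.9,"rx": 0,"ry": 0,"rz": 0,"jaw": 1},{"x": 0,"y": 0,"z": 0,"rx": 0,"ry": 0,"rz": 0,"jaw": 0},{"x": 0,"y": 0,"z": 0,"rx": 0,"ry": 0,"rz": 0,"jaw": -0.5},{"x": 0,"y": 0,"z": 0,"rx": 0,"ry": 0,"rz": 0,"jaw": -0.5},{"x": 0,"y": 0,"z": 0,"rx": 0,"ry": 0,"rz": 0,"jaw": -0.5}]}}

```text
time_s: 4.1
eef_pos: [0.4949, 0.3157, 0.1838]
ee_rot: [-2.519, 1.876, -0.004]
contact_force: [0.1, -0.3, 0.4]
width: 0.0277
```

```bash
python3 - <<'E'
from h import *
go(.495,.316,.184,.29-np.pi/2)
from workcell import grab_frame
x,y=205,225; im=grab_frame("scene")[:,:,::-1]; cv2.imwrite("pics/close.png",cv2.resize(im[y:y+100,x:x+100],(600,600),interpolation=cv2.INTER_CUBIC))
E
```

```text
t 4.1 pos [0.4949 0.3157 0.1838] w 0.0277 F [ 0.1 -0.3  0.4] j [ 0.51  0.5   1.53 -0.    1.1   1.79]
yaw -1.28 cm in tool [-0.03 -0.02 -0.02] turn units [-0.03 -0.02  0.01]
```

View pics/close.png

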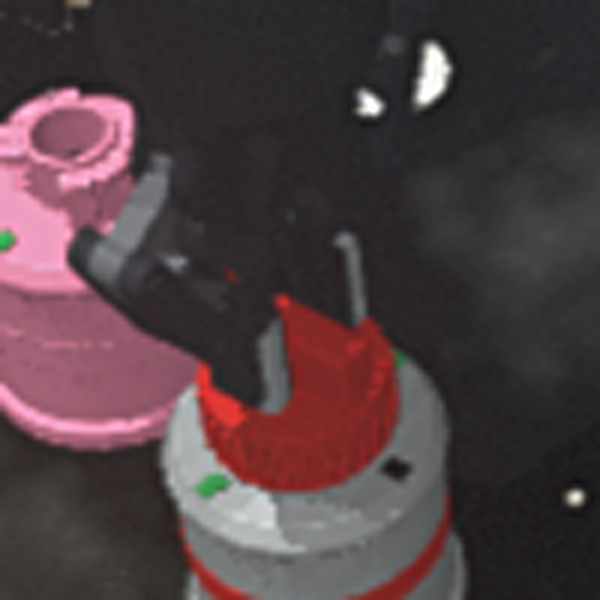

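The pads straddle the bar, with fingertips at (275,400) and (350,320), and there is no contact yet. Closing.

Emit:
{"name": "step_arm", "arguments": {"series": [{"x": 0,"y": 0,"z": 0,"rx": 0,"ry": 0,"rz": 0,"jaw": -0.7},{"x": 0,"y": 0,"z": 0,"rx": 0,"ry": 0,"rz": 0,"jaw": -0.8},{"x": 0,"y": 0,"z": 0,"rx": 0,"ry": 0,"rz": 0,"jaw": -1},{"x": 0,"y": 0,"z": 0,"rx": 0,"ry": 0,"rz": 0,"jaw": -1},{"x": 0,"y": 0,"z": 0,"rx": 0,"ry": 0,"rz": 0,"jaw": -1}]}}

```text
time_s: 4.65
eef_pos: [0.4949, 0.3157, 0.1842]
ee_rot: [-2.518, 1.876, -0.004]
contact_force: [-1.0, 0.4, 0.0]
width: 0.0124
```

```bash
python3 -c "
from h import *
go(.495,.316,.184,.29-np.pi/2)"
```

```text
t 4.65 pos [0.4949 0.3157 0.1842] w 0.0124 F [-1.   0.4  0. ] j [ 0.51  0.5   1.53 -0.    1.1   1.79]
yaw -1.28 cm in tool [-0.03 -0.02  0.02] turn units [-0.03 -0.02  0.  ]
```

Emit:
{"name": "step_arm", "arguments": {"series": [{"x": 0,"y": 0,"z": 0,"rx": 0,"ry": 0,"rz": -0.5,"jaw": -1},{"x": 0,"y": 0,"z": 0,"rx": 0,"ry": 0,"rz": -0.8,"jaw": -1},{"x": 0,"y": 0,"z": 0,"rx": 0,"ry": 0,"rz": -0.8,"jaw": -1},{"x": 0,"y": 0,"z": 0,"rx": 0,"ry": 0,"rz": -0.8,"jaw": -1},{"x": 0,"y": 0,"z": 0,"rx": 0,"ry": 0,"rz": -0.8,"jaw": -1}]}}

```text
time_s: 5.15
eef_pos: [0.4949, 0.3157, 0.1842]
ee_rot: [-2.795, 1.432, -0.005]
contact_force: [0.5, 0.1, -0.7]
width: 0.0126
```

```bash
python3 -c "
from h import *
go(.495,.316,.184,.29+1.309-np.pi/2)"
```

```text
t 5.15 pos [0.4949 0.3157 0.1842] w 0.0126 F [ 0.5  0.1 -0.7] j [ 0.51  0.5   1.53 -0.    1.1   1.45]
yaw -0.947 cm in tool [-0.02 -0.02  0.02] turn units [-1.000e-02 -4.000e-02 -1.117e+01]
```

It turns easily, with low force. Continuing for 11.2 units.

Emit:
{"name": "step_arm", "arguments": {"series": [{"x": 0,"y": 0,"z": 0,"rx": 0,"ry": 0,"rz": -1,"jaw": -1},{"x": 0,"y": 0,"z": 0,"rx": 0,"ry": 0,"rz": -1,"jaw": -1},{"x": 0,"y": 0,"z": 0,"rx": 0,"ry": 0,"rz": -1,"jaw": -1},{"x": 0,"y": 0,"z": 0,"rx": 0,"ry": 0,"rz": -1,"jaw": -1},{"x": 0,"y": 0,"z": 0,"rx": 0,"ry": 0,"rz": -1,"jaw": -1}]}}

```text
time_s: 5.65
eef_pos: [0.495, 0.3158, 0.1842]
ee_rot: [-3.046, 0.765, -0.005]
contact_force: [-0.3, 0.2, -0.2]
width: 0.0125
```

Emit:
{"name": "step_arm", "arguments": {"series": [{"x": 0,"y": 0,"z": 0,"rx": 0,"ry": 0,"rz": -1,"jaw": -1},{"x": 0,"y": 0,"z": 0,"rx": 0,"ry": 0,"rz": -1,"jaw": -1},{"x": 0,"y": 0,"z": 0,"rx": 0,"ry": 0,"rz": -1,"jaw": -1},{"x": 0,"y": 0,"z": 0,"rx": 0,"ry": 0,"rz": -1,"jaw": -1},{"x": 0,"y": 0,"z": 0,"rx": 0,"ry": 0,"rz": -1,"jaw": -1}]}}

```text
time_s: 6.15
eef_pos: [0.4951, 0.3159, 0.1842]
ee_rot: [-3.141, 0.059, -0.006]
contact_force: [1.3, -0.8, -0.6]
width: 0.0124
```

```bash
python3 -c "
from h import *
go(.495,.316,.184,.29+1.309-np.pi/2)"
```

```text
t 6.15 pos [0.4951 0.3159 0.1842] w 0.0124 F [ 1.3 -0.8 -0.6] j [ 0.51  0.5   1.53 -0.    1.1   0.54]
yaw -0.037 cm in tool [-0.01 -0.01  0.02] turn units [-0.   -0.04 -0.75]
```

Emit:
{"name": "step_arm", "arguments": {"series": [{"x": 0,"y": 0,"z": 0,"rx": 0,"ry": 0,"rz": -0.6,"jaw": -1},{"x": 0,"y": 0,"z": 0,"rx": 0,"ry": 0,"rz": 0,"jaw": -1},{"x": 0,"y": 0,"z": 0,"rx": 0,"ry": 0,"rz": 0,"jaw": -1},{"x": 0,"y": 0,"z": 0,"rx": 0,"ry": 0,"rz": 0,"jaw": -1},{"x": 0,"y": 0,"z": -0.2,"rx": 0,"ry": 0,"rz": 0,"jaw": -1}]}}

```text
time_s: 6.65
eef_pos: [0.495, 0.3158, 0.186]
ee_rot: [3.141, 0.025, 0.005]
contact_force: [0.1, 0.8, -0.6]
width: 0.0123
```

```bash
python3 - <<'E'
from h import *
go(.495,.316,.184,.29+1.309-np.pi/2)
from workcell import grab_frame
x,y=205,225; im=grab_frame("scene")[:,:,::-1]; cv2.imwrite("pics/open.png",cv2.resize(im[y:y+100,x:x+100],(600,600),interpolation=cv2.INTER_CUBIC))
E
```

```text
t 6.65 pos [0.495  0.3158 0.186 ] w 0.0123 F [ 0.1  0.8 -0.6] j [ 0.51  0.5   1.53 -0.    1.11  0.49]
yaw 0.016 cm in tool [ 0.   -0.02  0.2 ] turn units [ 0.   -0.03 -0.14]
```

View pics/open.png

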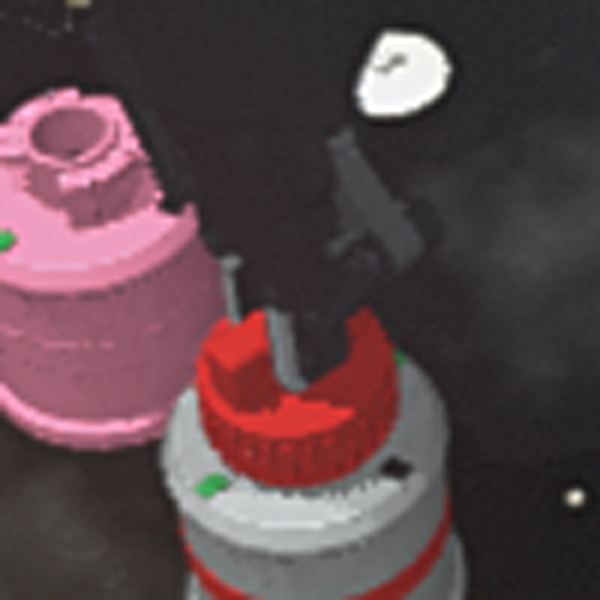

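The bar's end at (225,360) now points toward the left green mark (212,486), so it has turned about 74°. Lifting.

Emit:
{"name": "step_arm", "arguments": {"series": [{"x": 0,"y": 0,"z": -0.3,"rx": 0,"ry": 0,"rz": 0,"jaw": -1},{"x": 0,"y": 0,"z": -0.4,"rx": 0,"ry": 0,"rz": 0,"jaw": -1},{"x": 0,"y": 0,"z": -0.5,"rx": 0,"ry": 0,"rz": 0,"jaw": -1},{"x": 0,"y": 0,"z": -0.7,"rx": 0,"ry": 0,"rz": 0,"jaw": -1},{"x": 0,"y": 0,"z": -1,"rx": 0,"ry": 0,"rz": 0,"jaw": -1}]}}

```text
time_s: 7.2
eef_pos: [0.4948, 0.3158, 0.217]
ee_rot: [3.141, 0.023, 0.004]
contact_force: [-0.5, 0.1, -0.1]
width: 0.0128
```

Emit:
{"name": "step_arm", "arguments": {"series": [{"x": 0,"y": 0,"z": -2,"rx": 0,"ry": 0,"rz": 0,"jaw": -1},{"x": 0,"y": 0,"z": -2,"rx": 0,"ry": 0,"rz": 0,"jaw": -1},{"x": 0,"y": 0,"z": -2,"rx": 0,"ry": 0,"rz": 0,"jaw": -1},{"x": 0,"y": 0,"z": -2,"rx": 0,"ry": 0,"rz": 0,"jaw": -1},{"x": 0,"y": 0,"z": -1,"rx": 0,"ry": 0,"rz": 0,"jaw": -1}]}}

```text
time_s: 7.7
eef_pos: [0.4942, 0.3156, 0.3145]
ee_rot: [-3.141, -0.023, -0.007]
contact_force: [0.1, -0.2, -0.4]
width: 0.0124
```

```bash
python3 - <<'E'
from h import *
go(.583,-.146,.32,0)
from workcell import grab_frame
x,y=180,170; im=grab_frame("scene")[:,:,::-1]; cv2.imwrite("pics/lift.png",cv2.resize(im[y:y+180,x:x+180],(600,600),interpolation=cv2.INTER_CUBIC))
E
```

```text
t 7.7 pos [0.4942 0.3156 0.3145] w 0.0124 F [ 0.1 -0.2 -0.4] j [ 0.51  0.37  1.4  -0.    1.37  0.49]
yaw 0.015 cm in tool [ 8.2  46.29 -0.53] turn units [-0.   -0.05  0.17]
```

View pics/lift.png

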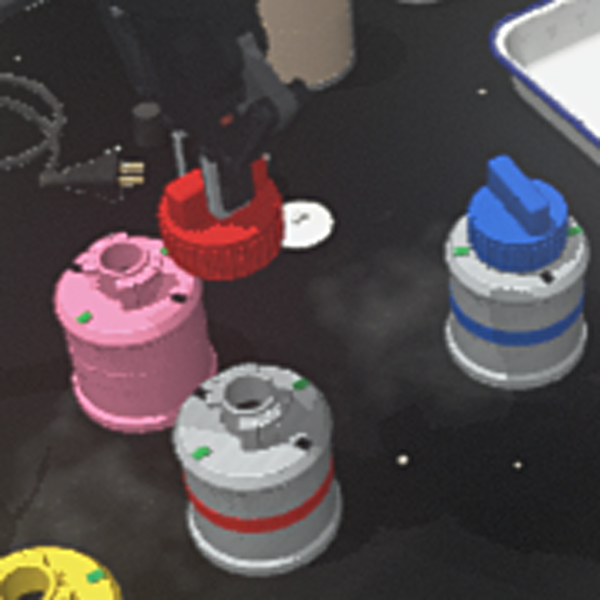

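The cap is off and hangs level in the gripper, and the blue cap is untouched. Carrying it to the tray.

Emit:
{"name": "step_arm", "arguments": {"series": [{"x": 0.4,"y": 2,"z": 0,"rx": 0,"ry": 0,"rz": 0,"jaw": -1},{"x": 0.7,"y": 4,"z": 0,"rx": 0,"ry": 0,"rz": 0,"jaw": -1},{"x": 0.7,"y": 4,"z": 0,"rx": 0,"ry": 0,"rz": 0,"jaw": -1},{"x": 0.7,"y": 4,"z": 0,"rx": 0,"ry": 0,"rz": 0,"jaw": -1},{"x": 0.7,"y": 4,"z": 0,"rx": 0,"ry": 0,"rz": 0,"jaw": -1}]}}

```text
time_s: 8.25
eef_pos: [0.5285, 0.1345, 0.3136]
ee_rot: [-3.14, -0.035, -0.006]
contact_force: [1.0, -0.2, -0.0]
width: 0.0127
```

Emit:
{"name": "step_arm", "arguments": {"series": [{"x": 0.7,"y": 4,"z": 0,"rx": 0,"ry": 0,"rz": 0,"jaw": -1},{"x": 0.7,"y": 4,"z": 0,"rx": 0,"ry": 0,"rz": 0,"jaw": -1},{"x": 0.7,"y": 4,"z": 0,"rx": 0,"ry": 0,"rz": 0,"jaw": -1},{"x": 0.7,"y": 4,"z": 0,"rx": 0,"ry": 0,"rz": 0,"jaw": -1},{"x": 0.7,"y": 4,"z": 0,"rx": 0,"ry": 0,"rz": 0,"jaw": -1}]}}

```text
time_s: 8.75
eef_pos: [0.5674, -0.0732, 0.3109]
ee_rot: [-3.14, -0.035, -0.001]
contact_force: [0.0, 0.5, -0.6]
width: 0.0124
```

```bash
python3 -c "
from h import *
go(.583,-.146,.12,0)"
```

```text
t 8.75 pos [ 0.5674 -0.0732  0.3109] w 0.0124 F [ 0.   0.5 -0.6] j [-0.19  0.34  1.45  0.    1.35 -0.22]
yaw 0.022 cm in tool [ 1.39  7.35 19.08] turn units [-0.02 -0.    0.26]
```

Emit:
{"name": "step_arm", "arguments": {"series": [{"x": 0.6,"y": 3.2,"z": 0,"rx": 0,"ry": 0,"rz": 0,"jaw": -1},{"x": 0.4,"y": 2.2,"z": 2,"rx": 0,"ry": 0,"rz": 0,"jaw": -1},{"x": 0,"y": 0,"z": 3,"rx": 0,"ry": 0,"rz": 0,"jaw": -1},{"x": 0,"y": 0,"z": 3,"rx": 0,"ry": 0,"rz": 0,"jaw": -1},{"x": 0,"y": 0,"z": 2,"rx": 0,"ry": 0,"rz": 0,"jaw": -1}]}}

```text
time_s: 9.25
eef_pos: [0.5786, -0.1355, 0.2071]
ee_rot: [-3.141, -0.024, -0.003]
contact_force: [1.4, -0.1, 0.3]
width: 0.0123
```

```bash
python3 - <<'E'
from h import *
go(.583,-.146,.115,0)
from workcell import grab_frame
x,y=290,80; im=grab_frame("scene")[:,:,::-1]; cv2.imwrite("pics/tray.png",cv2.resize(im[y:y+180,x:x+200],(666,600),interpolation=cv2.INTER_CUBIC))
E
```

```text
t 9.25 pos [ 0.5786 -0.1355  0.2071] w 0.0123 F [ 1.4 -0.1  0.3] j [-0.29  0.49  1.49  0.    1.16 -0.31]
yaw 0.015 cm in tool [0.4  1.06 9.21] turn units [-0.01 -0.02  0.17]
```

View pics/tray.png

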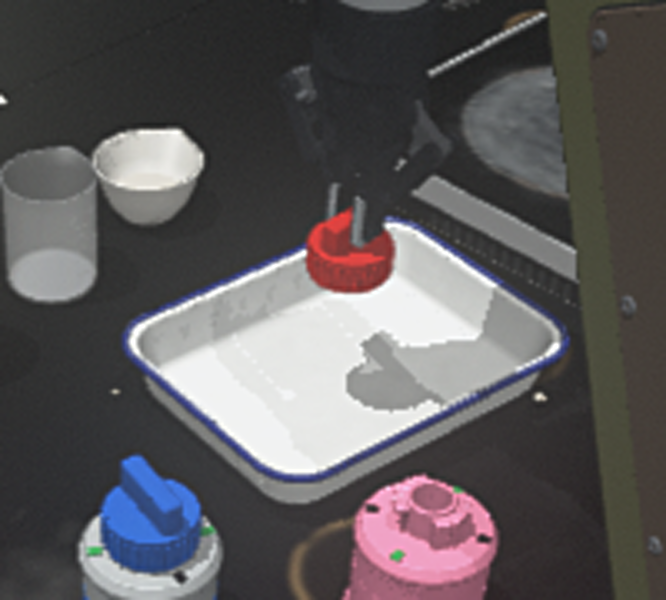

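The cap is level over the middle of the tray, about 10 cm above the floor. Descending.

Emit:
{"name": "step_arm", "arguments": {"series": [{"x": 0.4,"y": 1,"z": 1.5,"rx": 0,"ry": 0,"rz": 0,"jaw": -1},{"x": 0,"y": 0,"z": 2.5,"rx": 0,"ry": 0,"rz": 0,"jaw": -1},{"x": 0,"y": 0,"z": 2,"rx": 0,"ry": 0,"rz": 0,"jaw": -1},{"x": 0,"y": 0,"z": 1.5,"rx": 0,"ry": 0,"rz": 0,"jaw": -1},{"x": 0,"y": 0,"z": 0.5,"rx": 0,"ry": 0,"rz": 0,"jaw": -1}]}}

```text
time_s: 9.8
eef_pos: [0.5818, -0.1451, 0.1215]
ee_rot: [-3.139, -0.025, 0.005]
contact_force: [-0.5, -0.2, -0.2]
width: 0.0125
```

```bash
python3 -c "
from h import *
go(.583,-.146,.105,0)"
```

```text
t 9.8 pos [ 0.5818 -0.1451  0.1215] w 0.0125 F [-0.5 -0.2 -0.2] j [-0.31  0.61  1.53  0.    1.01 -0.32]
yaw 0.016 cm in tool [0.13 0.1  1.65] turn units [-0.02  0.04  0.18]
```

Emit:
{"name": "step_arm", "arguments": {"series": [{"x": 0,"y": 0,"z": 0.4,"rx": 0,"ry": 0,"rz": 0,"jaw": -1},{"x": 0,"y": 0,"z": 0.4,"rx": 0,"ry": 0,"rz": 0,"jaw": -1},{"x": 0,"y": 0,"z": 0.3,"rx": 0,"ry": 0,"rz": 0,"jaw": -1},{"x": 0,"y": 0,"z": 0.2,"rx": 0,"ry": 0,"rz": 0,"jaw": -1},{"x": 0,"y": 0,"z": 0,"rx": 0,"ry": 0,"rz": 0,"jaw": -1}]}}

```text
time_s: 10.3
eef_pos: [0.5827, -0.145, 0.1098]
ee_rot: [-3.14, -0.025, 0.001]
contact_force: [-0.2, -0.4, -0.8]
width: 0.0123
```

Emit:
{"name": "step_arm", "arguments": {"series": [{"x": 0,"y": 0,"z": 0.15,"rx": 0,"ry": 0,"rz": 0,"jaw": -1},{"x": 0,"y": 0,"z": 0.1,"rx": 0,"ry": 0,"rz": 0,"jaw": -1},{"x": 0,"y": 0,"z": 0,"rx": 0,"ry": 0,"rz": 0,"jaw": -1},{"x": 0,"y": 0,"z": 0,"rx": 0,"ry": 0,"rz": 0,"jaw": -1},{"x": 0,"y": 0,"z": 0,"rx": 0,"ry": 0,"rz": 0,"jaw": -1}]}}

```text
time_s: 10.8
eef_pos: [0.583, -0.1452, 0.1079]
ee_rot: [-3.141, -0.025, -0.001]
contact_force: [0.3, 0.0, -1.4]
width: 0.0128
```

Emit:
{"name": "step_arm", "arguments": {"series": [{"x": 0,"y": 0,"z": 0.15,"rx": 0,"ry": 0,"rz": 0,"jaw": -1},{"x": 0,"y": 0,"z": 0.1,"rx": 0,"ry": 0,"rz": 0,"jaw": -1},{"x": 0,"y": 0,"z": 0.1,"rx": 0,"ry": 0,"rz": 0,"jaw": -1},{"x": 0,"y": 0,"z": 0,"rx": 0,"ry": 0,"rz": 0,"jaw": -1},{"x": 0,"y": 0,"z": 0,"rx": 0,"ry": 0,"rz": 0,"jaw": -1}]}}

```text
time_s: 11.3
eef_pos: [0.5829, -0.1452, 0.1041]
ee_rot: [-3.141, -0.025, -0.001]
contact_force: [-0.1, 0.2, -0.3]
width: 0.0125
```

Emit:
{"name": "step_arm", "arguments": {"series": [{"x": 0,"y": 0,"z": 0.1,"rx": 0,"ry": 0,"rz": 0,"jaw": -1},{"x": 0,"y": 0,"z": 0.05,"rx": 0,"ry": 0,"rz": 0,"jaw": -1},{"x": 0,"y": 0,"z": 0,"rx": 0,"ry": 0,"rz": 0,"jaw": -1},{"x": 0,"y": 0,"z": 0,"rx": 0,"ry": 0,"rz": 0,"jaw": -1},{"x": 0,"y": 0,"z": 0,"rx": 0,"ry": 0,"rz": 0,"jaw": -1}]}}

```text
time_s: 11.8
eef_pos: [0.5831, -0.1452, 0.1033]
ee_rot: [-3.141, -0.025, -0.002]
contact_force: [0.5, 0.2, -0.9]
width: 0.0126
```

Emit:
{"name": "step_arm", "arguments": {"series": [{"x": 0,"y": 0,"z": 0.15,"rx": 0,"ry": 0,"rz": 0,"jaw": -1},{"x": 0,"y": 0,"z": 0.1,"rx": 0,"ry": 0,"rz": 0,"jaw": -1},{"x": 0,"y": 0,"z": 0,"rx": 0,"ry": 0,"rz": 0,"jaw": -1},{"x": 0,"y": 0,"z": 0,"rx": 0,"ry": 0,"rz": 0,"jaw": -1},{"x": 0,"y": 0,"z": 0,"rx": 0,"ry": 0,"rz": 0,"jaw": -1}]}}

```text
time_s: 12.3
eef_pos: [0.5834, -0.1453, 0.1033]
ee_rot: [-3.141, -0.025, -0.004]
contact_force: [0.0, 0.2, -1.0]
width: 0.0128
```

The descent stalled at z = 0.1033, so the cap is on the floor. Opening.

Emit:
{"name": "step_arm", "arguments": {"series": [{"x": 0,"y": 0,"z": 0,"rx": 0,"ry": 0,"rz": 0,"jaw": -0.6},{"x": 0,"y": 0,"z": 0,"rx": 0,"ry": 0,"rz": 0,"jaw": -0.4},{"x": 0,"y": 0,"z": 0,"rx": 0,"ry": 0,"rz": 0,"jaw": -0.2},{"x": 0,"y": 0,"z": 0,"rx": 0,"ry": 0,"rz": 0,"jaw": 0},{"x": 0,"y": 0,"z": 0,"rx": 0,"ry": 0,"rz": 0,"jaw": 0}]}}

```text
time_s: 12.8
eef_pos: [0.5834, -0.1453, 0.1028]
ee_rot: [-3.141, -0.025, -0.003]
contact_force: [0.6, -0.7, -0.2]
width: 0.0427
```

Emit:
{"name": "step_arm", "arguments": {"series": [{"x": 0,"y": 0,"z": -0.5,"rx": 0,"ry": 0,"rz": 0,"jaw": 0},{"x": 0,"y": 0,"z": -1,"rx": 0,"ry": 0,"rz": 0,"jaw": 0},{"x": 0,"y": 0,"z": -2,"rx": 0,"ry": 0,"rz": 0,"jaw": 0},{"x": 0,"y": 0,"z": -3,"rx": 0,"ry": 0,"rz": 0,"jaw": 0},{"x": 0,"y": 0,"z": -3,"rx": 0,"ry": 0,"rz": 0,"jaw": 0}]}}

```text
time_s: 13.3
eef_pos: [0.582, -0.145, 0.1995]
ee_rot: [-3.139, -0.025, 0.006]
contact_force: [-0.3, 0.5, 0.2]
width: 0.0426
```

Emit:
{"name": "step_arm", "arguments": {"series": [{"x": 0,"y": 0,"z": -3,"rx": 0,"ry": 0,"rz": 0,"jaw": 0},{"x": 0,"y": 0,"z": -2,"rx": 0,"ry": 0,"rz": 0,"jaw": 0},{"x": 0,"y": 0,"z": 0,"rx": 0,"ry": 0,"rz": 0,"jaw": 0},{"x": 0,"y": 0,"z": 0,"rx": 0,"ry": 0,"rz": 0,"jaw": 0},{"x": 0,"y": 0,"z": 0,"rx": 0,"ry": 0,"rz": 0,"jaw": 0}]}}

```text
time_s: 13.8
eef_pos: [0.5824, -0.1452, 0.2587]
ee_rot: [3.141, 0.025, 0.007]
contact_force: [-0.6, -0.3, 0.1]
width: 0.0427
```

```bash
python3 - <<'E'
from h import *
go(.583,-.146,.3,0)
from workcell import grab_frame
x,y=290,80; im=grab_frame("scene")[:,:,::-1]; cv2.imwrite("pics/end.png",cv2.resize(im[y:y+180,x:x+200],(666,600),interpolation=cv2.INTER_CUBIC))
E
```

```text
t 13.8 pos [ 0.5824 -0.1452  0.2587] w 0.0427 F [-0.6 -0.3  0.1] j [-0.31  0.45  1.43  0.    1.26 -0.32]
yaw 0.016 cm in tool [ 0.08  0.09 -4.13] turn units [ 0.01 -0.05  0.18]
```

View pics/end.png

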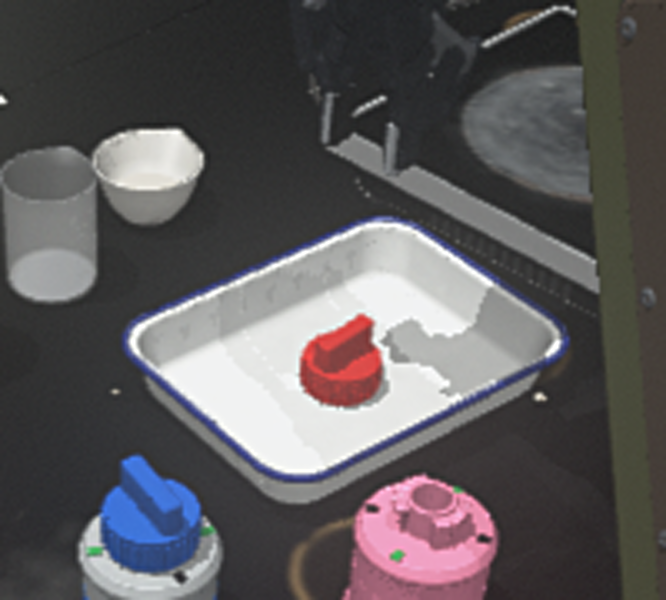

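The cap stands upright on the tray floor near the middle (crop 342,365), the gripper is clear of it, and the blue cap is still closed. Handing in.

```bash
python3 -c "
from workcell import sign_off
print(sign_off())"
```

```text
the job is handed in; nothing more can be done
None
```

I unscrewed the red cap and set it down in the enamel tray, then handed the job in at about 14 s of the 48 s allowed. No verdict was reported.

- **Turning and lifting:** I gripped the cap by its bar, turned it about 74° counter-clockwise while it was seated, and lifted it straight off. Measured forces stayed below 2 N.
- **Placing:** I lowered it until the descent stalled at a tool height of 0.103 m, which matches the tray floor. The force reading never showed a clear contact there, so I relied on the stall. I then opened the gripper and backed it about 15 cm straight up.
- **Last picture:** The red cap stands upright near the middle of the tray floor. The gripper is clear of everything, and the blue cap is still closed and looks unmoved. I judged both by eye and did not measure them.
- **Disagreement along the way:** My first automatic fit put the bar at 0.42 rad. The canister's black and green marks both gave 0.29 rad, so I used that, and the grip fitted cleanly.

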